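# Strap down the telescopic pot brush and draw its handle out

### The arm

A 6-joint arm with a two-finger parallel gripper is mounted at the origin on the work surface. World frame = base frame: x ahead of the robot, y to its left, z up, the work surface at z = 0. Lengths are in mm, angles in rad, forces in N, time in s.
With the tool pointing down it reaches from about 350 to 975 mm from the base axis. Payload 7.1 kg.
Tool frame: the origin (TCP) lies at the very end of the fingers, on their centre line; the grasp point (between the pads) lies tcp_to_grasp behind it (tcp_to_grasp is the distance from the TCP to the grasp point, in mm); z points along the fingers, x is the direction in which the jaws open and shut, and the axes are right-handed (so a half turn about z gives the same grasp; the last joint's range is limited). The gripper opens to 88 mm and grips with 3 to 60 N. Pads are 20 mm wide; open, the fingers measure 115 mm over their backs; the gripper's body (75 mm by 178 mm) begins 61 mm behind the grasp point.
Start: joints at [-0.019, 0.423, 1.63, -0, 1.089, -0.019], TCP at [624.984, 0.026, 222.675] pointing down, gripper open.
Joint ranges: [-3, 3], [-0.9, 2.11], [0.09, 2.58], [-1.31, 4.45], [0.11, 2.69], [-2.54, 2.54]. Speed limits (rad/s): [2.39, 2.39, 3.01, 3.14, 3.14, 3.14].

### API

Orientations are given as a rotation vector (axis times angle).
In Python, from workcell import get_obs, get_image, close_job, recognise, mark_of, tcp_to_grasp gives the robot as it stands. The module is installed in compiled form; this text tells all that it offers.
- The arm moves only by the tool move_arm, never from a script. Its argument "motion" is a list of rows, each a list of 7 numbers: the shift along the world's x, y, z in mm, then the turn, a rotation vector about the world's x, y, z in rad, then the finger opening in mm, from 0 to 87.8. A call has 1 to 5 rows; each row is the pose to reach, as a shift and turn from the pose commanded when the call began; what a row does not reach only later rows make up. A row lasts 1/12 s, in which the tool goes at most 41.7 mm and 7.16 degrees, less where a joint would pass 70% of its speed; a pose out of reach is approached as far as the arm can. A call with a gripper value outside its range is refused whole. The fingers move at their own pace and stop on an object; the grip force is fixed at half the most. Time passes only in rows, so rows that repeat a pose let the fingers close. It gives the time, the measured TCP pose, the force and the opening at its end, in the units of the state.
- get_obs(): the state, without advancing time (a new reading comes with each control period).
- get_image(name): name is "scene" or "side" or "wrist"; returns a dict with "color" (480x640x3 uint8, red, green, blue), "mtx" (3x3 intrinsics, pixels), "camera_from_world" (4x4, takes a point from world to camera coordinates). Camera axes: x right, y up, looking along -z (the intrinsics and any distortion apply to the point x, -y, -z); pixel columns grow to the right and rows downward; lengths in mm; the calibration is good to about 2 mm. A picture is of the moment at which its call begins. There is no depth.
- close_job(): hands the job in, once; it reports no verdict.
Trained networks look in a picture, given as the dict that the camera call returned (one of the last four; its "shot" number tells which), for a name from the list of things; names that differ only in an ending like _2 or _b are one class to them, and where a whole thing is asked for, a point or a joint stands for the part that bears it (a point fixed in the world has none). Each returns a list of dicts, best first, with "p" (0 to 1); they miss things now and then, are a little off and sometimes report something else, mostly with a low value. They report only what shows in the picture. A call takes as long as a camera call.
- recognise(picture, label): "bbox" ([centre column, centre row, width, height] in pixels, round what is visible of it).
- mark_of(picture, label): "location" ([row, column] in pixels: a listed point, or the origin of a listed thing).
The state is a dict: "t": time; "qpos": joint angles; "qvel": joint speeds; "joint_torque": joint torques, N m; "ee_pos": TCP position; "orientation": TCP orientation; "ft_force": force on the tool from outside, world axes, zero at the start; "moment": the same for the moment, N m; "width": finger opening in mm.
Only numpy, scipy, OpenCV 4.12 (cv2) and the standard library are available. Lean on these libraries where they do the work, as an engineer would, in place of code of your own. Each camera call takes 0.05 s, during which the arm holds its last target. There are 200 camera calls.

### The job

The telescopic pot brush lies in its bench rest for a wash-down. Press both hinged straps down over the brush's tube until they click shut; then squeeze in the button on the waist of the handle, pull the handle past its first stop all the way out to the second, and finish while still holding it there, fully drawn out with the button squeezed in, so that the bare inner tube can be rinsed. Leave the brush strapped in its rest and do not disturb the things standing around.

Things in the scene. Friction and masses are not known exactly. Their poses are not given: they have to be found in the camera images.
- rest: Bench rest fixed to the table: stainless foot plate 100 x 260 mm (local x by y), 6 mm thick, with two grey saddles, 24 mm long, 41 mm wide, at local y = -85 and +85 mm. Origin: centre of the plate's underside, z up. The brush's tube lies in the saddles along local y, its axis at local x = 0, 80 mm above the table. Local +y is the way the handle is pulled out.
- strap_head (a joint): Angle (rad) of the grey plastic strap beside the brush head (saddle at local y = -85 mm). 0 = shut over the tube, grows as it swings up; starts half open and stays where left. A nose at its free end snaps over a sprung catch on the saddle's -x cheek: pressed down at the free end it takes about 9 N through the last 0.15 rad (more nearer the hinge), then is home at 0 and the catch holds it.
- strap_grip (a joint): The same for the identical strap beside the handle (saddle at local y = +85 mm).
- strap_head_end (a point): Point on the top face of strap_head at its free end, 50 mm from the hinge axis, above its 22 mm down-turned nose.
- strap_grip_end (a point): Point on the top face of strap_grip at its free end, 50 mm from the hinge axis, above its 22 mm down-turned nose.
- strap_head_hinge (a point): Point on the hinge axis of strap_head, mid-width: at the rest's local x = +26 mm, 97 mm above the table; the axis runs along local y. The strap is 24 mm wide, 5 mm thick (2.5 mm each side of the hinge axis) and, shut, reaches 57 mm from it towards local -x, its top 99.5 mm above the table.
- strap_grip_hinge (a point): Point on the hinge axis of strap_grip, mid-width: at the rest's local x = +26 mm, 97 mm above the table; the axis runs along local y. The strap is 24 mm wide, 5 mm thick (2.5 mm each side of the hinge axis) and, shut, reaches 57 mm from it towards local -x, its top 99.5 mm above the table.
- brush: Telescopic pot brush, loose, about 0.5 kg: square aluminium outer tube 26 mm, 250 mm long, with a white head and black bristles at its local -y end and a black collar 36 mm square at +y. Origin on the tube's axis midway between the saddles; axes parallel to the rest's. Its head socket and a ring shoulder between the saddles' outer faces, so the rest takes the pull.
- handle (a joint): How far the handle with its 20 mm square steel inner tube is drawn out along local +y (m). 0 = in, locked by a sprung pin. First stop (a hole the pin snaps into if the button is out) at 0.080; second stop at 0.160, where the tube also meets its end. It moves only while the button is in; drag about 3 N plus 6 N per m/s.
- grip_mid (a point): Centre of the handle's waist, on the tube axis, 80 mm above the table; 190 mm along local +y from the brush's origin when the handle is in, and it moves with the handle. Axes parallel to the brush's. The black waist is 28 mm wide (local x), 34 mm high and 50 mm long (local y), between swells 36 mm wide and 38 mm high.
- button (a joint): How far the release button is squeezed in (m): 0 = out, 0.0055 = fully in, flush with the waist. The pin is clear from about 0.004. Spring force 1.6 N at first, 6 N fully in.
- button_face (a point): Centre of the outer face of the round grey button, 17 mm across, on the local +x side of the waist at its mid-length, standing 5.5 mm out of the waist and pressed towards local -x. Squeezing the waist across local x, one finger on the button and one opposite, presses it fully.
- bottle: Bystander: clear bottle with a white cap, 72 mm across, 190 mm high, standing.
- pan: Bystander: small open steel pan 108 x 176 mm, 65 mm high.
- tumbler: Bystander: clear plastic tumbler, 76 mm across, 100 mm high, standing.
- scrubber: Bystander: wooden-backed scrubbing brush 55 x 130 mm, 45 mm high.

How it is judged (in metres and radians):
On the way, in this order (a step that is already met when the one before it is completed fails the run):
1. both straps are pressed shut and held by their catches, the handle still in (value of joint each of strap_head, strap_grip below 0.05 rad and value of joint handle below 0.01 m), for 0.2 s.
2. the button is squeezed in by the fingers, the handle still in (value of joint button above 0.004 m and contact force between the fingers and button above 1 N and value of joint handle below 0.02 m), for 0.1 s.
At the end, for the whole second after the job is handed in: Handle drawn out to within 4 mm of the second stop (0.160) and still; the fingers hold it with at least 3 N and keep the button in by at least 4 mm; both straps shut within 0.05 rad; the brush still in its saddles (within about 1 cm and 0.06 rad) (value of joint handle above 0.156 m and velocity of joint handle between -0.01 and 0.01 m/s and value of joint button above 0.004 m and contact force between the fingers and button above 1 N and contact force between the fingers and handle above 3 N and value of joint each of strap_head, strap_grip below 0.05 rad and distance between brush and strap_head_hinge below 0.105 m and distance between brush and strap_grip_hinge below 0.105 m and angle between the y axis of brush and the y axis of rest, either way round below 0.06 rad); the arm keeps its last pose, push and grip.
It fails at once if a bystander is pushed more than 30 mm or knocked over (distance of any of bottle, pan, tumbler, scrubber from where it was at the start of the episode above 0.03 m or angle between any of bottle, tumbler's own z axis and vertical above 0.6 rad).
It also fails if it takes over 56 s, if anything falls off the work surface, if the arm or the gripper's body presses on something with over 40 N, if the wrist force passes 120 N, or if a joint passes its speed limit or range.

## Working session

There is one attempt and no reset: what is moved stays moved. The work goes in short steps, Python scripts to look and compute and a tool call to move; the robot and the scene stay as the last step left them, time stands still between calls to the robot, and variables do not carry over. Pictures are saved under pics/ and viewed, about 8 in all and at most 12, crops included, and the job is handed in when it is done.

Besides the shell and the picture viewer there is one more tool, called after "Request:" as name(argument=value, ...) on one line, values as JSON. move_arm: Moves the arm, as the interface text tells. Its arguments: {"type":"object","properties":{"motion":{"type":"array"}},"required":["motion"]}

```bash
mkdir -p pics
cat > h.py <<'E'
import numpy as np, cv2
from workcell import *
def snap(n,f=None):
    p=get_image(n)
    if f: cv2.imwrite('pics/'+f,p['color'][:,:,::-1])
    return p
def ray(p,rc):
    K=p['mtx'];T=p['camera_from_world'];r,c=rc
    d=np.linalg.inv(K)@np.array([c,r,1.]);d=np.array([d[0],-d[1],-d[2]])
    R=T[:3,:3];return -R.T@T[:3,3],R.T@d/np.linalg.norm(d)
def proj(p,X):
    q=p['camera_from_world']@np.append(X,1);q=p['mtx']@np.array([q[0],-q[1],-q[2]]);return q[:2]/q[2]
def onz(p,rc,z):
    o,d=ray(p,rc);return o+d*(z-o[2])/d[2]
def tri(obs):
    A=np.zeros((3,3));b=np.zeros(3)
    for p,rc in obs:
        o,d=ray(p,rc);M=np.eye(3)-np.outer(d,d);A+=M;b+=M@o
    X=np.linalg.solve(A,b);return X,[np.linalg.norm((np.eye(3)-np.outer(ray(p,rc)[1],ray(p,rc)[1]))@(X-ray(p,rc)[0])) for p,rc in obs]
E
python3 - <<'E'
from h import *
np.set_printoptions(precision=1,suppress=True)
print(tcp_to_grasp,get_obs())
P=[snap('scene','a.png'),snap('side','b.png'),snap('wrist')]
cv2.imwrite('pics/ab.png',cv2.resize(np.hstack([p['color'][:,:,::-1] for p in P[:2]]),(800,300)))
Z=dict(strap_head_hinge=97,strap_grip_hinge=97,grip_mid=80,brush=80,rest=0,button_face=80,strap_head_end=None,strap_grip_end=None,bottle=None,pan=None,tumbler=None,scrubber=None)
for n,z in Z.items():
    obs=[]
    for p,nm in zip(P,'abw'):
        m=mark_of(p,n)
        if m:
            print(n,nm,round(m[0]['p'],2),np.array(m[0]['location']),onz(p,m[0]['location'],z or 0)); 
            if m[0]['p']>.4: obs.append((p,m[0]['location']))
    if len(obs)>1: X,e=tri(obs);print('   tri',X,np.array(e))
E
```

```text
18.700000000000003 {'t': 0.0, 'qpos': array([-0. ,  0.4,  1.6, -0. ,  1.1, -0. ]), 'qvel': array([ 0., -0., -0., -0.,  0.,  0.]), 'joint_torque': array([  0. , -54.5, -27.4,   0.1,   0. ,  -0. ]), 'ee_pos': array([624.4,   0. , 221.9]), 'orientation': array([-3.1,  0. ,  0. ]), 'ft_force': array([ 0.1,  1. , -0.4]), 'moment': array([-0., -0., -0.]), 'width': 88.30468797788922}
strap_head_hinge a 0.78 [243.4 246.9] [ 494.6 -241.    97. ]
strap_head_hinge b 0.82 [292.9 321.4] [ 510.4 -233.3   97. ]
strap_head_hinge w 0.59 [329.4 204.1] [523.3 -88.9  97. ]
   tri [ 490.4 -181.9   46.7] [62.4 27.9 55.8]
strap_grip_hinge a 0.57 [224.8 341.1] [532.9  11.9  97. ]
strap_grip_hinge b 0.7 [243.4 317.9] [526.  -76.3  97. ]
   tri [529.1   2.8  70.6] [25. 25.]
grip_mid a 0.71 [224.5 341.8] [509.3  27.8  80. ]
grip_mid b 0.68 [275.7 307.6] [ 493.5 -159.6   80. ]
grip_mid w 0.63 [178.3 178.9] [508.7  42.3  80. ]
   tri [487.   22.6   7.6] [54.6 63.7 13.1]
brush a 0.81 [238.2 280.6] [ 490.4 -146.5   80. ]
brush b 0.61 [274.  306.4] [ 491.8 -154.    80. ]
   tri [ 491.6 -148.3   78.5] [2.5 2.5]
rest
[... 654 characters left out ...]
  0. ]
   tri [482.1 -65.5 128.8] [4.1 4.1]
bottle a 0.88 [329.2 279.4] [ 721.8 -258.1    0. ]
bottle b 0.9 [329.1 431.9] [ 725.2 -261.1    0. ]
bottle w 0.57 [411.1 391.1] [ 717.6 -261.4    0. ]
   tri [ 721.6 -260.5    0.5] [2.3 3.5 4.1]
pan a 0.89 [240.5 190.7] [ 264.6 -335.2    0. ]
pan b 0.65 [388.9 185.2] [ 259.9 -334.6    0. ]
   tri [ 259.7 -333.8   -2.4] [0.9 0.9]
tumbler a 0.87 [284.7 398.5] [718.5  75.4  -0. ]
tumbler b 0.84 [235.1 393.4] [741.1  68.3   0. ]
tumbler w 0.66 [144.9 419.3] [728.2  67.3   0. ]
   tri [731.5  65.2   7.3] [4.6 8.5 5.5]
scrubber a 0.56 [266.8 469.8] [746.7 285.2   0. ]
scrubber b 0.68 [196.8 380.3] [758.2 267.4   0. ]
   tri [757.  272.3   4.2] [6.3 6.3]
```

View pics/a.png

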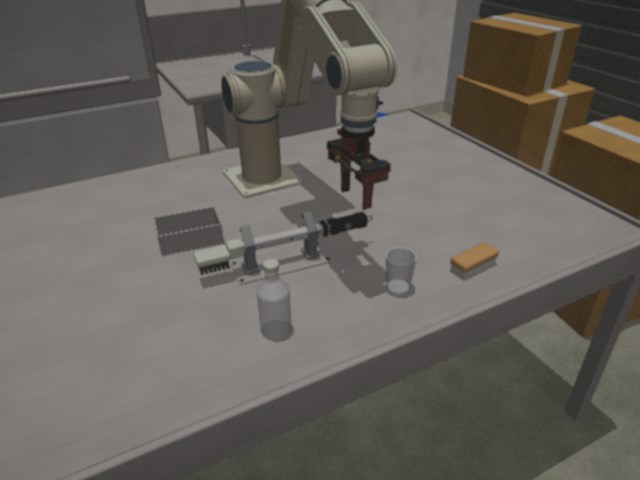

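View pics/b.png

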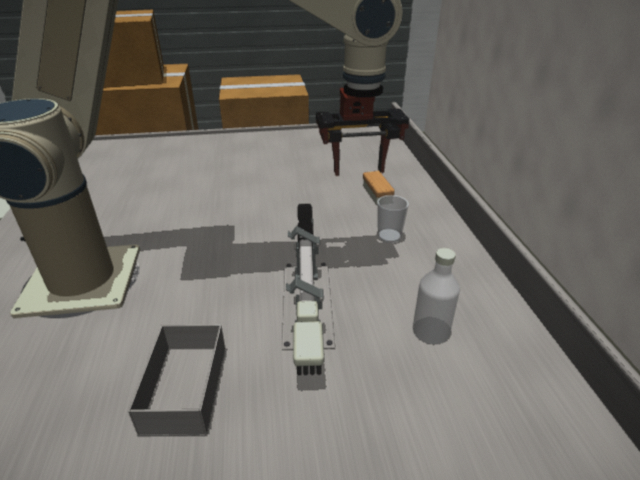

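Both views agree with the marks: the brush lies along +y with its head towards the pan, the black waist is near column 345, row 222 in the scene view, and the straps stand half open towards the robot. Next I fit the rest pose.

```bash
cat > fit.py <<'E'
from h import *
from scipy.optimize import least_squares
np.set_printoptions(precision=3,suppress=True)
L=dict(strap_head_hinge=(26,-85,97),strap_grip_hinge=(26,85,97),grip_mid=(0,190,80),brush=(0,0,80),rest=(0,0,0),button_face=(19.5,190,80))
def w(v,l): c,s=np.cos(v[2]),np.sin(v[2]); return np.array([v[0]+c*l[0]-s*l[1],v[1]+s*l[0]+c*l[1],l[2]])
def fit(P,v0=(492,-147,-.09)):
    O=[(p,n,L[n],m['location'][::-1]) for p in P for n in L for m in mark_of(p,n) if m['p']>.3]
    v=np.array(v0)
    for it in range(2):
        O2=[o for o in O if np.linalg.norm(proj(o[0],w(v,o[2]))-o[3])<(15,8)[it]]
        v=least_squares(lambda v:np.concatenate([proj(p,w(v,l))-x for p,n,l,x in O2]),v,loss='soft_l1',x_scale=(1,1,.01)).x
    for p,n,l,x in O2: print(n,p['shot'],proj(p,w(v,l))-x)
    print('pose',v); return v
E
python3 - <<'E'
from fit import *
P=[snap('scene'),snap('side'),snap('wrist','w.png')]
v=fit(P)
for n,l in dict(pressH=(-18,-85,99.5),pressG=(-18,85,99.5),grip=(0,190,80)).items(): print(n,w(v,l))
im=P[2]['color'][:,:,::-1].copy()
for l in [(0,-125,80),(0,190,80),(19.5,190,80),(26,85,97),(26,-85,97),(0,125,80),(-50,-130,6),(50,-130,6),(50,130,6),(-50,130,6)]:
    cv2.circle(im,tuple(int(a) for a in proj(P[2],w(v,l))),3,(0,0,255),1)
cv2.imwrite('pics/w2.png',im)
E
```

```text
strap_head_hinge 4 [2.934 5.305]
strap_grip_hinge 4 [-0.386  2.564]
grip_mid 4 [ 3.563 -3.512]
brush 4 [3.729 0.438]
rest 4 [-1.599  0.759]
button_face 4 [0.461 1.428]
strap_head_hinge 5 [ 0.28  -0.105]
strap_grip_hinge 5 [ 0.019 -4.577]
grip_mid 5 [-0.81  -0.568]
brush 5 [-0.69  -2.148]
rest 5 [-1.101 -0.458]
strap_head_hinge 6 [-1.088 -0.173]
grip_mid 6 [-1.066  2.56 ]
rest 6 [ 2.156 -0.422]
button_face 6 [0.554 0.682]
pose [ 493.409 -149.243   -0.1  ]
pressH [ 467.033 -232.028   99.5  ]
pressG [483.964 -62.873  99.5  ]
grip [512.331  39.813  80.   ]
```

View pics/w2.png

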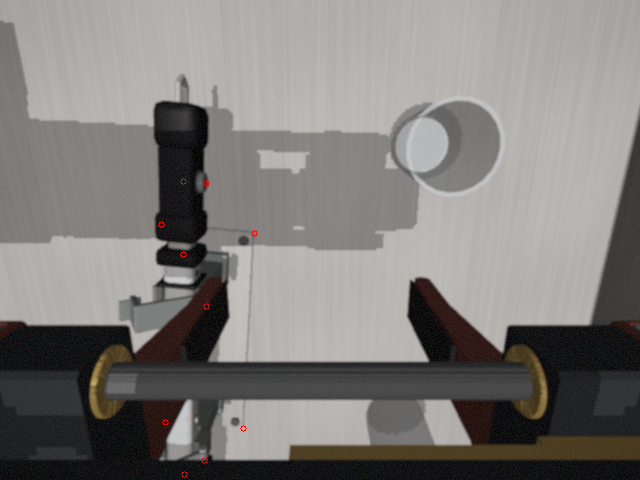

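The fitted points land on the waist (183,181), the button (206,184) and the plate corners, so the fit holds. Next I close the fingers and go above the grip strap's end.

Request:
move_arm(motion=[[-28, -13, -12, 0, 0, -0.02, 0], [-56, -26, -24, 0, 0, -0.04, 0], [-85, -38, -37, 0, 0, -0.06, 0], [-113, -50, -50, 0, 0, -0.08, 0], [-141, -63, -62, 0, 0, -0.1, 0]])

```text
t: 3.42
ee_pos: [482.5, -63.2, 160.2]
orientation: [3.138, -0.158, 0.0]
ft_force: [0.4, 0.8, 0.4]
width: 58.1
```

Request:
move_arm(motion=[[0, 0, 0, 0, 0, 0, 0], [0, 0, 0, 0, 0, 0, 0], [0, 0, 0, 0, 0, 0, 0], [0, 0, 0, 0, 0, 0, 0], [0, 0, -8, 0, 0, 0, 0]])

```text
t: 3.83
ee_pos: [486.6, -62.9, 154.1]
orientation: [3.137, -0.156, 0.007]
ft_force: [0.3, -0.3, 0.1]
width: 24.4
```

Request:
move_arm(motion=[[0, 0, -7, 0, 0, 0, 0], [0, 0, -14, 0, 0, 0, 0], [0, 0, -21, 0, 0, 0, 0], [0, 0, -28, 0, 0, 0, 0], [0, 0, -33, 0, 0, 0, 0]])

```text
t: 4.25
ee_pos: [479.8, -62.3, 117.4]
orientation: [-3.137, 0.157, 0.014]
ft_force: [1.6, 0.1, -0.6]
width: 0.4
```

Request:
move_arm(motion=[[0, 0, -5, 0, 0, 0, 0], [0, 0, -10, 0, 0, 0, 0], [0, 0, -15, 0, 0, 0, 0], [0, 0, -18, 0, 0, 0, 0], [0, 0, -20, 0, 0, 0, 0]])

```text
t: 4.67
ee_pos: [484.3, -63.0, 99.5]
orientation: [3.138, -0.157, 0.0]
ft_force: [-5.7, 0.2, 26.8]
width: 0.4
```

Request:
move_arm(motion=[[0, 0, -1, 0, 0, 0, 0], [0, 0, -2, 0, 0, 0, 0], [0, 0, -3, 0, 0, 0, 0]])

```text
t: 4.92
ee_pos: [484.4, -63.1, 99.2]
orientation: [3.138, -0.157, 0.001]
ft_force: [-13.4, 1.5, 49.2]
width: 0.7
```

The strap is at its stop height (99.5) with 49 N of reaction. I lift and go to the head strap.

Request:
move_arm(motion=[[0, 0, 30, 0, 0, 0, 0], [0, 0, 64, 0, 0, 0, 0], [-4, -35, 66, 0, 0, 0, 0], [-8, -70, 66, 0, 0, 0, 0], [-11, -105, 66, 0, 0, 0, 0]])

```text
t: 5.33
ee_pos: [473.7, -169.0, 163.8]
orientation: [3.137, -0.154, 0.004]
ft_force: [0.8, -0.7, -0.6]
width: 0.2
```

Request:
move_arm(motion=[[-3, -33, 0, 0, 0, 0, 0], [-6, -64, 0, 0, 0, 0, 0], [-6, -64, 0, 0, 0, 0, 0], [-6, -64, -10, 0, 0, 0, 0], [-6, -64, -20, 0, 0, 0, 0]])

```text
t: 5.75
ee_pos: [467.2, -231.8, 142.2]
orientation: [3.137, -0.158, 0.002]
ft_force: [-0.3, 0.2, -0.3]
width: 0.2
```

Request:
move_arm(motion=[[0, 0, -7, 0, 0, 0, 0], [0, 0, -14, 0, 0, 0, 0], [0, 0, -21, 0, 0, 0, 0], [0, 0, -28, 0, 0, 0, 0], [0, 0, -34, 0, 0, 0, 0]])

```text
t: 6.17
ee_pos: [467.1, -231.1, 107.7]
orientation: [-3.137, 0.155, 0.001]
ft_force: [-0.3, 0.3, 0.1]
width: 0.3
```

Request:
move_arm(motion=[[0, 0, -4, 0, 0, 0, 0], [0, 0, -7, 0, 0, 0, 0], [0, 0, -9, 0, 0, 0, 0], [0, 0, -11, 0, 0, 0, 0], [0, 0, -12, 0, 0, 0, 0]])

```text
t: 6.58
ee_pos: [467.3, -232.1, 99.3]
orientation: [3.138, -0.157, 0.0]
ft_force: [-12.6, 6.2, 43.0]
width: 0.4
```

Request:
move_arm(motion=[[0, 0, 30, 0, 0, 0, 0], [0, 0, 64, 0, 0, 0, 0], [6, 36, 70, 0, 0, 0, 0], [12, 72, 70, 0, 0, 0, 40], [18, 108, 70, 0, 0, 0, 87]])

```text
t: 7.0
ee_pos: [486.0, -123.5, 168.0]
orientation: [3.137, -0.16, 0.005]
ft_force: [-0.1, 1.0, -0.9]
width: 10.4
```

Request:
move_arm(motion=[[6, 38, 0, 0, 0, 0, 87], [12, 76, 0, 0, 0, 0, 87], [18, 112, 0, 0, 0, 0, 87], [23, 138, 0, 0, 0, 0, 87], [27, 164, 0, 0, 0, 0, 87]])

```text
t: 7.42
ee_pos: [512.5, 42.0, 166.9]
orientation: [-3.138, 0.155, -0.002]
ft_force: [-0.5, -0.4, 0.5]
width: 43.5
```

Run:
```python
from fit import *
P=[snap('scene'),snap('side'),snap('wrist')]
v=fit(P,(493.4,-149.2,-.1))
print(w(v,(0,190,80)),get_obs()['ee_pos'],get_obs()['width'])
a=P[0]['color'][180:300,170:410];b=P[1]['color'][190:370,220:400]
cv2.imwrite('pics/c.png',np.hstack([cv2.resize(a,(400,300)),cv2.resize(b,(300,300)),])[:,:,::-1])
s=[x['color'] for x in P]
cv2.imwrite('pics/c.png',np.vstack([np.hstack([cv2.resize(a,(480,240)),cv2.resize(b,(240,240))]),cv2.resize(s[2],(480,360)).copy() if 0 else np.hstack([cv2.resize(s[2],(440,330)),np.zeros((330,280,3),np.uint8)])])[:,:,::-1])
```

```text
strap_head_hinge 7 [5.171 0.997]
strap_grip_hinge 7 [-2.286 -1.722]
grip_mid 7 [ 3.164 -1.08 ]
brush 7 [ 1.491 -0.754]
rest 7 [-1.533  0.634]
button_face 7 [-0.911  2.266]
strap_grip_hinge 8 [-2.564 -2.765]
grip_mid 8 [ 0.41  -5.214]
rest 8 [0.176 0.858]
strap_grip_hinge 9 [-0.426  1.906]
grip_mid 9 [-0.422 -0.263]
rest 9 [0.358 0.421]
button_face 9 [ 0.848 -0.438]
pose [ 489.261 -148.067   -0.11 ]
[510.126  40.784  80.   ] [511.979  40.064 166.659] 86.87334890654361
```

View pics/c.png

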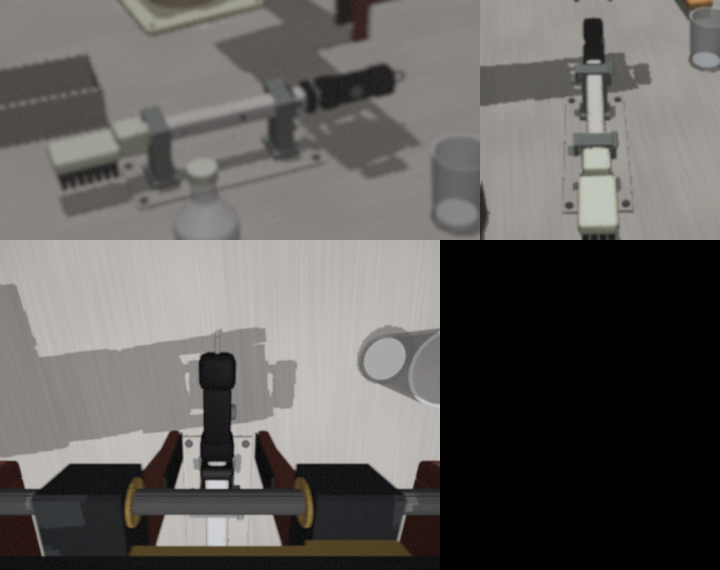

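Both straps lie flat over the tube, at (160,115) and (283,90) in the scene crop. The waist sits centred between the fingers in the wrist view. I descend and squeeze.

Request:
move_arm(motion=[[-1, 0.5, -25, 0, 0, 0, 87], [-1, 0.5, -50, 0, 0, 0, 87], [-1, 0.5, -75, 0, 0, 0, 87], [-1, 0.5, -95, 0, 0, 0, 87], [-1, 0.5, -104, 0, 0, 0, 87]])

```text
t: 8.88
ee_pos: [509.5, 40.5, 60.4]
orientation: [3.137, -0.157, -0.005]
ft_force: [0.2, -0.5, 0.2]
width: 86.9
```

Request:
move_arm(motion=[[0, 0, 0, 0, 0, 0, 60], [0, 0, 0, 0, 0, 0, 40], [0, 0, 0, 0, 0, 0, 20], [0, 0, 0, 0, 0, 0, 10], [0, 0, 0, 0, 0, 0, 10]])

```text
t: 9.3
ee_pos: [511.8, 40.6, 63.8]
orientation: [-3.137, 0.157, -0.003]
ft_force: [-1.1, -0.1, 0.6]
width: 57.0
```

Request:
move_arm(motion=[[0, 0, 0, 0, 0, 0, 10], [0, 0, 0, 0, 0, 0, 10], [0, 0, 0, 0, 0, 0, 10], [0, 0, 0, 0, 0, 0, 10], [0, 0, 0, 0, 0, 0, 10]])

```text
t: 9.72
ee_pos: [510.8, 40.6, 62.9]
orientation: [-3.137, 0.158, 0.001]
ft_force: [-1.6, 0.5, 4.2]
width: 28.2
```

The opening is 28.2 mm, which is the waist's width, so the button is flush. I hold briefly, then pull.

Request:
move_arm(motion=[[0, 0, 0, 0, 0, 0, 10], [0, 0, 0, 0, 0, 0, 10], [0, 0, 0, 0, 0, 0, 10], [0.5, 5, 0, 0, 0, 0, 10], [1, 10, 0, 0, 0, 0, 10]])

```text
t: 10.13
ee_pos: [511.8, 50.3, 62.8]
orientation: [3.137, -0.158, -0.001]
ft_force: [-1.8, -2.2, 4.5]
width: 28.1
```

Request:
move_arm(motion=[[1, 10, 0, 0, 0, 0, 10], [2, 20, 0, 0, 0, 0, 10], [3, 30, 0, 0, 0, 0, 10], [4, 40, 0, 0, 0, 0, 10], [5, 50, 0, 0, 0, 0, 10]])

```text
t: 10.55
ee_pos: [516.9, 101.7, 62.6]
orientation: [3.138, -0.156, -0.001]
ft_force: [-1.7, -3.2, 3.6]
width: 28.0
```

It is sliding: 60 mm out, about 3 N of drag and little side force.

Request:
move_arm(motion=[[1, 10, 0, 0, 0, 0, 10], [2, 20, 0, 0, 0, 0, 10], [3, 30, 0, 0, 0, 0, 10], [4, 40, 0, 0, 0, 0, 10], [5, 50, 0, 0, 0, 0, 10]])

```text
t: 10.97
ee_pos: [522.0, 151.5, 62.6]
orientation: [3.138, -0.157, -0.0]
ft_force: [-0.5, -4.0, 2.7]
width: 28.1
```

Request:
move_arm(motion=[[1, 10, 0, 0, 0, 0, 10], [2, 20, 0, 0, 0, 0, 10], [3, 30, 0, 0, 0, 0, 10], [4, 38, 0, 0, 0, 0, 10], [4.5, 44, 0, 0, 0, 0, 10]])

```text
t: 11.38
ee_pos: [526.5, 195.6, 62.6]
orientation: [-3.138, 0.157, 0.0]
ft_force: [-1.3, -2.4, 1.8]
width: 28.1
```

Request:
move_arm(motion=[[0.2, 1.5, 0, 0, 0, 0, 10], [0.3, 3, 0, 0, 0, 0, 10], [0.4, 4, 0, 0, 0, 0, 10], [0.5, 5, 0, 0, 0, 0, 10], [0.5, 5, 0, 0, 0, 0, 10]])

```text
t: 11.8
ee_pos: [527.0, 199.4, 62.7]
orientation: [-3.137, 0.158, -0.0]
ft_force: [-0.3, -1.1, 1.6]
width: 27.8
```

Request:
move_arm(motion=[[0.1, 1, 0, 0, 0, 0, 10], [0.2, 2, 0, 0, 0, 0, 10], [0.2, 2, 0, 0, 0, 0, 10]])

```text
t: 12.05
ee_pos: [527.3, 201.5, 62.7]
orientation: [-3.138, 0.157, -0.0]
ft_force: [-1.2, -3.6, 1.4]
width: 27.6
```

Request:
move_arm(motion=[[0.1, 1, 0, 0, 0, 0, 10], [0.1, 1, 0, 0, 0, 0, 10], [0.1, 1, 0, 0, 0, 0, 10]])

```text
t: 12.3
ee_pos: [527.3, 202.6, 62.7]
orientation: [-3.138, 0.157, -0.0]
ft_force: [-0.4, -3.0, 1.4]
width: 27.8
```

Request:
move_arm(motion=[[0.1, 1, 0, 0, 0, 0, 10], [0.2, 2, 0, 0, 0, 0, 10], [0.2, 2, 0, 0, 0, 0, 10]])

```text
t: 12.55
ee_pos: [527.4, 203.6, 62.6]
orientation: [3.136, -0.156, -0.001]
ft_force: [-0.7, -9.7, 2.5]
width: 27.5
```

Request:
move_arm(motion=[[0.1, 1, 0, 0, 0, 0, 10], [0.2, 2, 0, 0, 0, 0, 10], [0.2, 2, 0, 0, 0, 0, 10]])

```text
t: 12.8
ee_pos: [527.2, 203.8, 62.4]
orientation: [3.134, -0.155, -0.002]
ft_force: [0.6, -18.6, 3.6]
width: 28.1
```

The stop was met firmly, with force rising to 19 N and no travel. I ease off slightly and check.

Request:
move_arm(motion=[[-0.1, -1, 0, 0, 0, 0, 10], [-0.1, -1, 0, 0, 0, 0, 10], [-0.1, -1, 0, 0, 0, 0, 10], [-0.1, -1, 0, 0, 0, 0, 10]])

```text
t: 13.13
ee_pos: [527.2, 203.7, 62.5]
orientation: [3.135, -0.156, -0.002]
ft_force: [-0.1, -13.8, 2.4]
width: 27.8
```

Run:
```python
from fit import *
P=[snap('scene'),snap('side'),snap('wrist')]
for p in P:
    for n in ('grip_mid','brush','button_face'):
        m=mark_of(p,n)
        if m: print(n,p['shot'],m[0]['p'],onz(p,m[0]['location'],80))
o=get_obs();print(o['t'],o['ee_pos'],o['ft_force'],o['width'])
a=P[0]['color'][150:300,170:420];b=P[1]['color'][130:370,220:420]
cv2.imwrite('pics/d.png',np.hstack([cv2.resize(a,(500,300)),cv2.resize(b,(250,300))])[:,:,::-1])
```

```text
grip_mid 10 0.74 [536.728 184.497  80.   ]
brush 10 0.71 [ 493.741 -151.195   80.   ]
button_face 10 0.21 [ 487.233 -145.405   80.   ]
grip_mid 11 0.76 [525.826 197.548  80.   ]
brush 11 0.89 [ 491.441 -157.096   80.   ]
button_face 11 0.25 [525.054 183.841  80.   ]
grip_mid 12 0.93 [527.117 204.225  80.   ]
13.7333 [527.219 203.708  62.438] [  0.354 -13.753   2.401] 27.960615751211453
```

View pics/d.png

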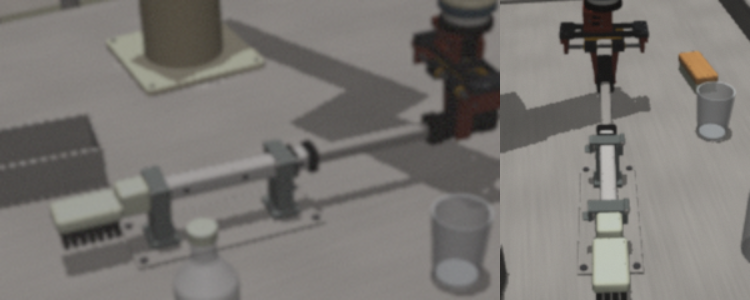

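The inner tube is bare from (318,155) to (425,130), both straps are shut, the brush is in its saddles and the bystanders have not moved. The wrist mark puts the waist's centre within 0.6 mm of the TCP, so the grip has not slipped. I hand in.

```bash
python3 -c "
from workcell import *
print(close_job());o=get_obs();print(o['t'],o['ee_pos'],o['ft_force'],o['width'])"
```

```text
the job is handed in; nothing more can be done
None
the job is handed in; nothing more can be done
```

I pressed both straps shut, squeezed the button in, pulled the handle past the first stop to the second, and handed the job in at about 13.7 s while still holding it. The hand-in gave no verdict.

**Straps:** the fingertips reached 99.5 mm and 99.3 mm, where a shut strap's top face should be, with 49 N and 43 N of reaction. The pictures afterwards show both lying flat. I did not measure the strap angles directly.

**Button:** the finger opening was 28 mm, which is the waist's own width, so the button is flush. It stayed there throughout the pull.

**Handle:** the tool moved about 164 mm along the tube. That is 3 to 4 mm more than the 160 mm stroke. The pull stayed at a few newtons and then rose sharply at a hard stop. I put the excess down to end play of the brush in the rest. The final pull was about 14 N with no movement.

**Grip and surroundings:** the wrist camera put the waist's centre within 0.6 mm of the tool, so the grip had not slipped. The last picture shows the brush in its saddles; the bystanders in view looked undisturbed.

**Disagreement:** the scene and side cameras placed the waist 6 to 20 mm short of the tool along y. I trusted the wrist camera and the force readings instead, because the gripper partly hid the waist in those two views.

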